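# Touch off a tealight holder and hold it in the marking corner

### The job

At the shop's marking station, first lower the sprung gauge by its knob until its foot presses on the top of the wooden tealight holder lying under it, keep it there for half a second, and let the gauge spring all the way back up. Then, leaving all the other goods where they stand, bring the holder into the corner formed by the two low steel stops, flat on the bed, its long side flush along the side stop and its end flush against the far stop, and finish while still holding it there, the gripper pushing it firmly against both stops at once.

Things in the scene. Friction and masses are not known exactly. Their poses are not given: they have to be found in the camera images.
- station: Marking station fixed to the table; its place and yaw vary: a flat aluminium bed 280 (x) x 340 (y) x 12 mm thick. Origin at the centre of its underside, on the table; x away from the robot at yaw 0, y to the left. A steel gauge column (radius 12 mm, top 202 mm above the table) stands at station (100, -85) mm; its 26 mm wide bracket, 123 to 145 mm high, reaches to station x = -2 mm.
- corner (a point): Point on the bed's top where the contact faces of the two stops would meet, at station (70, 110, 12) mm, axes as the station's. A holder seated in the corner has its origin at (-70, -25, 0) mm from this point, its long axis along station x.
- far_stop: Low dark steel bar fixed on the bed, 16 (x) x 75 (y) x 14 mm high. Origin at the bed's top, in the middle of its contact face, which looks to station -x (towards the robot); the bar lies on the +x side of it. Friction of the holder on stops and bed is 0.5 to 0.7.
- side_stop: Low dark steel bar fixed on the bed, 160 (x) x 16 (y) x 14 mm high. Origin at the bed's top, in the middle of its contact face, which looks to station -y (to the right); the bar lies on the +y side of it.
- holder: Work piece: a loose wooden block 140 (x) x 50 (y) x 45 mm high, about 0.2 kg, with a round tealight recess 39 mm wide, 18 mm deep in the middle of its top and 50 mm of flat wood at either end. Origin at the centre of its underside, x along it. It starts flat on the bed, roughly along station x, its far end under the gauge's foot; its end near the robot is free to be gripped across the width.
- gauge (a joint): Travel of the sprung gauge straight down, in m: 0 = fully up (rest), 0.045 = lowest. It reads 0.030 when the foot stands on the holder's top. The spring pushes it back up with 4 N at the top, rising to 6.4 N at 0.030 (the moving part weighs 0.9 N); it comes up by itself when released.
- gauge_knob (a point): Centre of the flat top of the gauge's black round knob (36 mm across, 15 mm thick) on a 10 mm rod: press it straight down from above. At rest 205 mm above the table; moves with the gauge.
- foot: The gauge's round steel foot, 18 mm across, 8 mm high, at the lower end of the gauge's rod. Origin at the centre of its underside, at station (15, -85) mm, at rest 75 mm above the bed, straight below the knob.
- jar_candle: Bystander: small closed candle jar, 44 mm across, 70 mm high, standing on the bed between the gauge's column and the far stop. Origin at the centre of its underside.
- tealight: Bystander: tealight in an aluminium cup, 38 mm across, 16 mm high, on the bed to the right of the gauge's column. Origin at the centre of its underside.
- pillar_candle: Bystander: white pillar candle, 60 mm across, 110 mm high, on the table. Origin at the centre of its underside.
- statuette: Bystander: white statuette, 68 mm across its base, 155 mm high, on the table. Origin at the centre of its underside.
- glass_cup: Bystander: amber glass cup, 76 mm across, 75 mm high, on the table. Origin at the centre of its underside.
- carton: Bystander: cardboard carton 100 x 70 x 50 mm on the table. Origin at the centre of its underside.
There are look-alikes about, which are no part of the job. What is shaped like the holder but red is not meant.

How it is judged:
By the outcome, as a careful person would: the job done as asked, in the order asked, and still so for the second after the job is handed in, while the arm keeps its last pose, push and grip.
It also fails if it takes over 64 s, if anything falls off the work surface, if the arm or the gripper's body presses on something with over 40 N, if the wrist force passes 120 N, or if a joint passes its speed limit or range.

### The arm

A 6-joint arm with a two-finger parallel gripper is mounted at the origin on the work surface. World frame = base frame: x ahead of the robot, y to its left, z up, the work surface at z = 0. Lengths are in m, angles in rad, forces in N, time in s.
With the tool pointing down it reaches from about 0.325 to 0.925 m from the base axis. Payload 3.1 kg.
Tool frame: the origin (TCP) lies between the finger pads; the fingertips stand 22 mm ahead of it and the grasp point (between the pads) lies 3 mm ahead of it; z points along the fingers, y is the line along which they close (so a half turn about z gives the same grasp; the last joint's range is limited). The gripper opens to 85 mm and grips with 20 to 120 N. Pads are 22 mm wide; open, the fingers measure 114 mm over their backs; the gripper's body (76 mm by 85 mm) begins 54 mm behind the grasp point. The pads swing forward as they close: fully open they stand 13 mm farther back than shut.
Start: joints at [-1.403, 0.217, 1.613, -0, 1.311, -0.112], TCP at [0.173, -0.601, 0.253] pointing down, gripper open.
Joint ranges: [-2.75, 2.75], [-0.78, 2.1], [0.31, 2.55], [-1.13, 4.27], [0.13, 2.63], [-2.58, 2.58]. Speed limits (rad/s): [2.79, 2.79, 3.14, 3.14, 3.14, 3.14].

### API

Orientations are given as a rotation vector (axis times angle).
In Python, from cell import env, optics, order, spotter gives the robot as it stands.
- The arm moves only by the shell command python3 -m creep 'ROWS' [FORCE]. ROWS is a JSON object of lists of equal length, an entry for each row: "dp": the shift along the tool's x, y, z in mm, a list of three; "turn": the turn, a rotation vector about the tool's x, y, z in degrees, a list of three; "claw": the closure, from 0 (fully open) to 1 (shut). In form: {"dp": [[tx, ty, tz], ...], "turn": [[ax, ay, az], ...], "claw": [claw, ...]}. A call has 1 to 20 rows; each row is the pose to reach, as a shift and turn from the pose commanded when the call began, along the tool's axes at that moment; what a row does not reach only later rows make up. A row lasts 1/10 s, in which the tool goes at most 50 mm and 8.59 degrees, less where a joint would pass 70% of its speed; a pose out of reach is approached as far as the arm can. A call with a gripper value outside its range is refused whole. The fingers move at their own pace and stop on an object; FORCE is the grip in N (left out, the last holds). Time passes only in rows, so rows that repeat a pose let the fingers close. It gives the time, the measured TCP pose, the force, the opening and the grip force at its end, in the units of the state.
- env.get_obs(): the state, without advancing time (a new reading comes with each control period).
- optics.camera(name): name is "scene" or "side" or "wrist"; returns a dict with "frame" (420x560x3 uint8, red, green, blue), "mtx" (3x3 intrinsics, pixels), "position" and "rotation" of the camera in the world. Camera axes: x right, y down, z forward; pixel columns grow to the right and rows downward; lengths in m; the calibration is good to about 2 mm. The wrist camera is an equidistant fisheye: a pixel r from the principal point sees the ray r / f radians off the axis. A picture is of the moment at which its call begins. There is no depth.
- order.hand_in(): hands the job in; it is judged then, once.
Trained networks look in a picture, given as the dict that the camera call returned (one of the last four; its "shot" number tells which), for a name from the list of things; names that differ only in an ending like _2 or _b are one class to them, and where a whole thing is asked for, a point or a joint stands for the part that bears it (a point fixed in the world has none). Each returns a list of dicts, best first, with "conf" (0 to 1); they miss things now and then, are a little off and sometimes report something else, mostly with a low value. They report only what shows in the picture. A call takes as long as a camera call. They do not tell look-alikes from the thing itself.
- spotter.cut_out(picture, query): "mask" (420x560 bool, what is visible of it) and "position" ([column, row] in pixels, amid what is visible of it).
The state is a dict: "time": time; "q": joint angles; "qd": joint speeds; "tau": joint torques, N m; "eef_pos": TCP position; "ee_rot": TCP orientation; "contact_force": force on the tool from outside, world axes, zero at the start; "ft_torque": the same for the moment, N m; "grip_width": finger opening in m; "grasp_force": force on a finger pad.
Only numpy, scipy, OpenCV 4.12 (cv2) and the standard library are available. Lean on these libraries where they do the work, as an engineer would, in place of code of your own. Each camera call takes 0.05 s, during which the arm holds its last target. There are 200 camera calls.

## Working session

There is one attempt and no reset: what is moved stays moved. The work goes in short steps, Python scripts to look and compute and a shell command to move; the robot and the scene stay as the last step left them, time stands still between calls to the robot, and variables do not carry over. Pictures are saved under pics/ and viewed, at most 10 in all, crops included, and the job is handed in when it is done.

```bash
mkdir -p pics; ls; python3 - <<'E'
from cell import env, optics, order, spotter
import cv2, numpy as np
o=env.get_obs(); print({k:np.round(v,3) for k,v in o.items()})
ims=[]
for n in ("scene","side"):
    p=optics.camera(n); np.savez(f"{n}0.npz",**{k:p[k] for k in("frame","mtx","position","rotation")})
    cv2.imwrite(f"pics/{n}0.png",p["frame"][:,:,::-1])
    print(n,np.round(p["mtx"],1).tolist(),np.round(p["position"],3),np.round(p["rotation"],3).tolist())
    for q in ("station","far_stop","side_stop","holder","gauge_knob","foot","jar_candle","tealight"):
        r=spotter.cut_out(p,q); print(q,[(round(d["conf"],2),np.round(d["position"]).tolist(),int(d["mask"].sum())) for d in r[:4]])
E
```

```text
pics
{'time': np.float64(0.0), 'q': array([-1.403,  0.218,  1.615, -0.   ,  1.311, -0.112]), 'qd': array([-0.003,  0.   ,  0.   , -0.   ,  0.003,  0.   ]), 'tau': array([-2.0000e-03, -3.9685e+01, -3.0385e+01, -0.0000e+00,  1.0000e-02,
        0.0000e+00]), 'eef_pos': array([ 0.172, -0.6  ,  0.252]), 'ee_rot': array([-3.109, -0.438,  0.   ]), 'contact_force': array([-0.132, -0.096, -0.569]), 'ft_torque': array([-0.005,  0.012,  0.012]), 'grasp_force': np.float64(0.0), 'grip_width': np.float64(0.085)}
scene [[489.2, 0.0, 281.6], [0.0, 489.2, 208.5], [0.0, 0.0, 1.0]] [ 1.349 -0.899  0.948] [-2.041, -0.795, 0.457]
station [(0.86, [314.0, 244.0], 4799)]
far_stop []
side_stop [(0.52, [315.0, 219.0], 223)]
holder [(0.92, [270.0, 319.0], 1607), (0.85, [222.0, 281.0], 996), (0.73, [280.0, 185.0], 625), (0.69, [174.0, 255.0], 1098)]
gauge_knob []
foot []
jar_candle [(0.56, [335.0, 245.0], 301)]
tealight [(0.43, [317.0, 277.0], 139)]
side [[413.0, 0.0, 279.8], [0.0, 413.0, 210.1], [0.0, 0.0, 1.0]] [-0.023  0.497  1.04 ] [-1.062, 2.519, -0.891]
station [(0.94, [254.0, 245.0], 7924)]
far_stop [(0.64, [138.0, 303.0], 853), (0.54, [226.0, 242.0], 125)]
side_stop [(0.79, [236.0, 262.0], 344)]
holder [(0.75, [284.0, 222.0], 1007), (0.69, [338.0, 188.0], 854), (0.65, [283.0, 352.0], 1486)]
gauge_knob [(0.54, [269.0, 181.0], 199)]
foot []
jar_candle [(0.56, [236.0, 210.0], 259)]
tealight []
```

View pics/scene0.png

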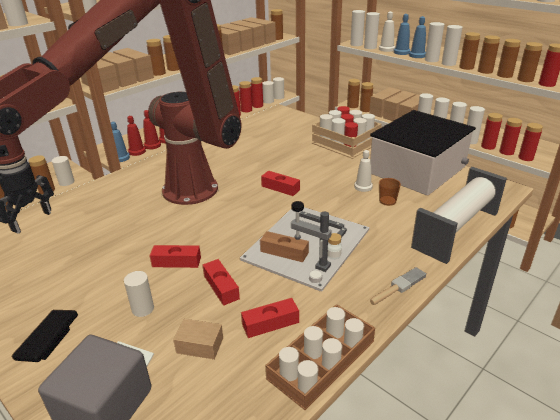

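View pics/side0.png

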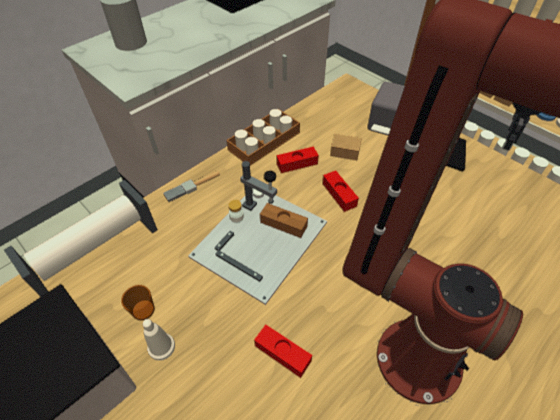

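The wooden holder is at scene (285,246) and side (284,220). The four red blocks, at scene (281,183), (176,256), (221,281) and (270,318), are look-alikes and not meant. The holder is the brown one on the bed, with its far end under the gauge. I'll confirm this in enlarged crops and read the bed corners there.

```bash
python3 - <<'E'
import cv2, numpy as np
for n,(x,y,w,h) in {"scene":(238,192,135,100),"side":(185,155,150,150)}.items():
    f=np.load(n+"0.npz")["frame"][y:y+h,x:x+w,::-1]; s=5.5 if n=="scene" else 4
    cv2.imwrite(f"pics/{n}0c.png",cv2.resize(f,None,fx=s,fy=s,interpolation=cv2.INTER_CUBIC))
E
```

```text
(no output)
```

View pics/scene0c.png

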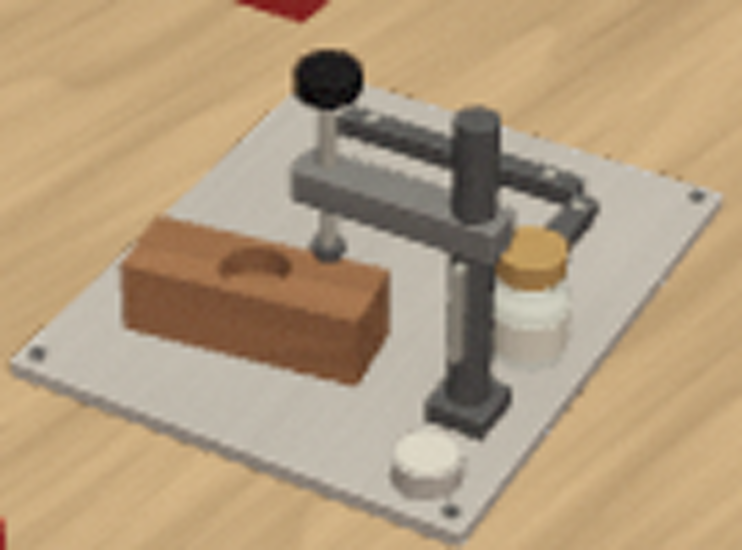

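View pics/side0c.png

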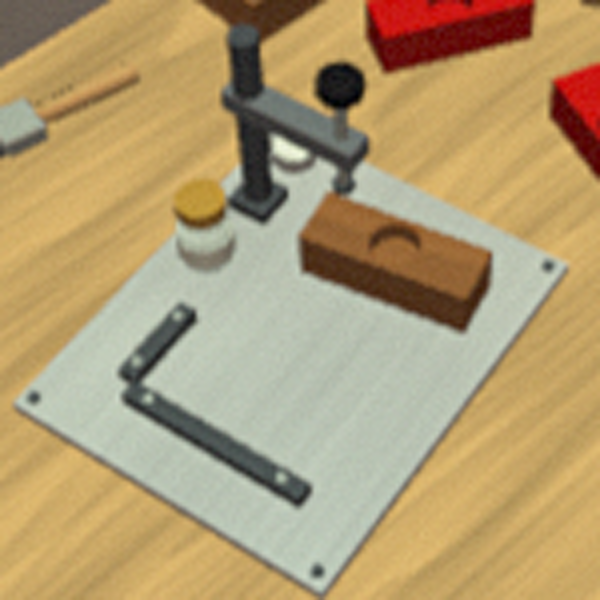

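The crops confirm it: the brown holder is on the bed under the gauge foot, with its recess uncovered. The knob top is at side crop (340,80) and scene crop (328,74). The bed corners and stops are also clear. Next I'll fit the station and holder poses from these points.

```bash
cat > h.py <<'E'
import numpy as np
from scipy.spatial.transform import Rotation as R
from scipy.optimize import least_squares
def proj(c,P):
    p=(np.asarray(P)-c["position"])@(R.from_rotvec(c["rotation"]).as_matrix() if np.shape(c["rotation"])==(3,) else c["rotation"])
    return p[:,:2]/p[:,2:]*[c["mtx"][0,0],c["mtx"][1,1]]+c["mtx"][:2,2]
def T(v,P):
    P=np.asarray(P,float); o=P.copy(); c,s=np.cos(v[2]),np.sin(v[2])
    o[:,0]=v[0]+c*P[:,0]-s*P[:,1]; o[:,1]=v[1]+s*P[:,0]+c*P[:,1]; return o
def fit(obs,x0):   # obs: [(cam, model pts, pixels)]
    f=lambda v:np.concatenate([(proj(c,T(v,P))-px).ravel() for c,P,px in obs])
    r=least_squares(f,x0,loss="soft_l1"); return r.x,r.fun.reshape(-1,2)
E
python3 - <<'E'
from h import *
sc,si=[dict(np.load(n+"0.npz")) for n in("scene","side")]
cs=lambda p:(np.array(p)+.5)/5.5-.5+[238,192]
cd=lambda p:(np.array(p)+.5)/4-.5+[185,155]
B=lambda *a:np.array(a)/1000
K=[15,-85,205];C=[100,-85,202]
st=[(sc,B([-140,-170,12],[140,-170,12],[140,170,12],K,C),cs([[12,358],[463,530],[720,195],[328,74],[477,115]])),
    (si,B([140,170,12],[-140,170,12],[-140,-170,12],K,C),cd([[15,405],[323,593],[567,267],[340,80],[245,33]]))]
v,r=fit(st,[.6,-.1,0]);print("station",np.round(v,4),np.degrees(v[2]));print(np.round(r,1).tolist())
for s in st: print(np.round(fit([s],[.6,-.1,0])[0],4))
ho=[(sc,B([-70,25,57],[-70,-25,57],[70,-25,57],[70,25,57]),cs([[160,217],[122,263],[360,322],[390,270]])),
    (si,B([70,-25,57],[70,25,57],[-70,25,57],[-70,-25,57]),cd([[328,194],[301,236],[468,295],[491,250]]))]
w,r=fit(ho,[.6,-.1,0]);print("holder",np.round(w,4),np.degrees(w[2]));print(np.round(r,1).tolist())
print("knob",T(v,B(K)),"corner seat",T(v,B([0,85,12])))
d=w[:2]-v[:2];c,s=np.cos(v[2]),np.sin(v[2]);print("holder in station",c*d[0]+s*d[1],-s*d[0]+c*d[1],np.degrees(w[2]-v[2]))
np.save("v.npy",v);np.save("w.npy",w)
E
```

```text
station [0.5473 0.0377 0.2147] 12.300549545276247
[[-0.6, -0.1], [-0.1, -0.1], [0.5, -1.2], [-0.0, -1.8], [0.0, -0.2], [-0.8, -0.8], [0.1, 0.1], [0.9, -1.3], [0.1, -0.6], [-0.4, 0.2]]
[0.5489 0.036  0.2148]
[0.5462 0.0386 0.2132]
holder [ 0.5323 -0.0492  0.3618] 20.731093518415804
[[-0.5, -0.7], [-0.3, 0.0], [-0.1, -0.4], [0.2, -0.6], [-0.2, -1.3], [-0.7, -0.4], [-0.2, 0.4], [0.5, -0.4]]
knob [[ 0.58007012 -0.04214626  0.205     ]] corner seat [[0.52919771 0.12075555 0.012     ]]
holder in station -0.03315638786378801 -0.08170943710072127 8.430543973139555
```

Both fits agree to about 2 mm, and the sizes and heights match what was given. The station is at (0.547, 0.038) with 12.3° yaw. Now I'll work out the move to above the knob.

```bash
cat >> h.py <<'E'
def go(pos,yawdeg):
    from cell import env
    o=env.get_obs(); M=R.from_rotvec(o["ee_rot"])
    y=np.radians(yawdeg); D=R.from_matrix(np.array([[np.cos(y),np.sin(y),0],[np.sin(y),-np.cos(y),0],[0,0,-1]]))
    print("dp",np.round(M.inv().apply(np.array(pos)-o["eef_pos"])*1000,1),"turn",np.round((M.inv()*D).as_rotvec(degrees=True),2))
E
python3 -c "
from h import *
go([.580,-.042,.250],12.3)"
```

```text
dp [ 545.8 -424.5    3.3] turn [ 0.   -0.    3.73]
```

```bash
python3 -m creep '{"dp":[[15,-12,0],[45,-35,0],[80,-62,0],[115,-90,0],[150,-117,0],[185,-144,0],[220,-171,0],[255,-198,0],[290,-225,0],[325,-253,0],[360,-280,0],[395,-307,0],[430,-334,0],[465,-361,0],[500,-389,0],[525,-408,1],[540,-420,2],[546,-424.5,3],[546,-424.5,3],[546,-424.5,3]],"turn":[[0,0,0],[0,0,0],[0,0,0.5],[0,0,1],[0,0,1.5],[0,0,2],[0,0,2.5],[0,0,3],[0,0,3.7],[0,0,3.7],[0,0,3.7],[0,0,3.7],[0,0,3.7],[0,0,3.7],[0,0,3.7],[0,0,3.7],[0,0,3.7],[0,0,3.7],[0,0,3.7],[0,0,3.7]],"claw":[0.2,0.4,0.6,0.8,1,1,1,1,1,1,1,1,1,1,1,1,1,1,1,1]}' 40
python3 - <<'E'
from h import *
from cell import optics
import cv2
for n in("scene","side"):
    p=optics.camera(n); print(n,proj(p,[[.580,-.042,.205]]).round(1))
    if n=="side":
        f=p["frame"][110:260,190:340,::-1]; cv2.imwrite("pics/side1c.png",cv2.resize(f,None,fx=4,fy=4,interpolation=cv2.INTER_CUBIC))
go([.580,-.042,.225],12.3)
E
```

```text
time: 2.9
eef_pos: [0.5795, -0.0423, 0.2502]
ee_rot: [3.123, 0.337, -0.001]
contact_force: [0.3, 0.0, 0.4]
grip_width: 0.0002
grasp_force: 0.0
scene [[297.2 203.2]]
side [[269.7 174. ]]
dp [ 0.6 -0.7 25.4] turn [ 0.01  0.02 -0.04]
```

View pics/side1c.png

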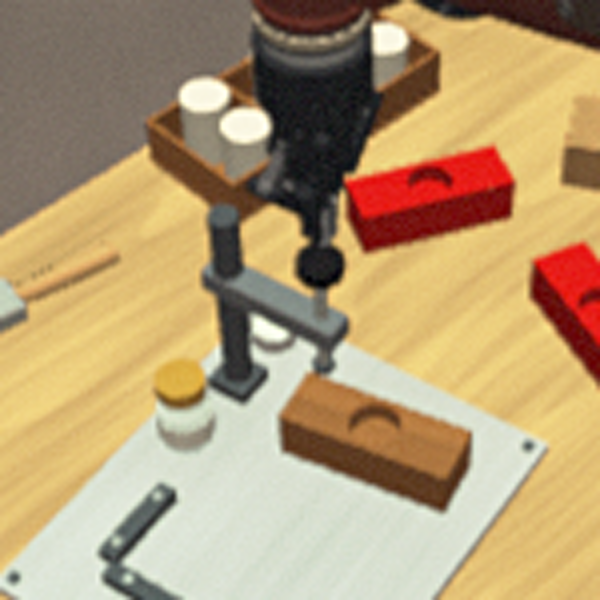

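The shut fingertips, at crop (322,238), stand right above the knob at crop (320,262). I'll go down slowly and watch the force.

```bash
python3 -m creep '{"dp":[[0,0,5],[0,0,10],[0,0,15],[0,0,20],[0,0,23],[0,0,26],[0,0,29],[0,0,32],[0,0,35],[0,0,35]],"turn":[[0,0,0],[0,0,0],[0,0,0],[0,0,0],[0,0,0],[0,0,0],[0,0,0],[0,0,0],[0,0,0],[0,0,0]],"claw":[1,1,1,1,1,1,1,1,1,1]}'
python3 -m creep '{"dp":[[0,0,3],[0,0,6],[0,0,9],[0,0,12],[0,0,14],[0,0,15],[0,0,15]],"turn":[[0,0,0],[0,0,0],[0,0,0],[0,0,0],[0,0,0],[0,0,0],[0,0,0]],"claw":[1,1,1,1,1,1,1]}'
```

```text
time: 4.0
eef_pos: [0.58, -0.042, 0.215]
ee_rot: [3.123, 0.337, -0.001]
contact_force: [-2.6, -0.2, 4.0]
grip_width: -0.0
grasp_force: 2.0
time: 4.7
eef_pos: [0.5805, -0.042, 0.2004]
ee_rot: [3.123, 0.337, 0.001]
contact_force: [-1.3, -0.1, 5.4]
grip_width: -0.0002
grasp_force: 2.6
```

```bash
python3 -m creep '{"dp":[[0,0,1],[0,0,2],[0,0,3],[0,0,4],[0,0,4],[0,0,4]],"turn":[[0,0,0],[0,0,0],[0,0,0],[0,0,0],[0,0,0],[0,0,0]],"claw":[1,1,1,1,1,1]}'
```

```text
time: 5.3
eef_pos: [0.5805, -0.042, 0.1971]
ee_rot: [3.123, 0.337, 0.001]
contact_force: [-3.1, -0.9, 7.0]
grip_width: -0.0
grasp_force: 3.6
```

```bash
python3 -m creep '{"dp":[[0,0,1],[0,0,2],[0,0,2.5],[0,0,2.5]],"turn":[[0,0,0],[0,0,0],[0,0,0],[0,0,0]],"claw":[1,1,1,1]}'
```

```text
time: 5.7
eef_pos: [0.5806, -0.042, 0.197]
ee_rot: [3.123, 0.338, 0.001]
contact_force: [-7.4, 1.9, 16.5]
grip_width: -0.0001
grasp_force: 8.1
```

The foot is firmly on the holder: z has stalled at 0.197, which is 0.030 of gauge travel, and the force is up. I'll hold 0.8 s and then rise.

```bash
python3 -m creep '{"dp":[[0,0,0],[0,0,0],[0,0,0],[0,0,0],[0,0,0],[0,0,0],[0,0,0],[0,0,0]],"turn":[[0,0,0],[0,0,0],[0,0,0],[0,0,0],[0,0,0],[0,0,0],[0,0,0],[0,0,0]],"claw":[1,1,1,1,1,1,1,1]}'
python3 -m creep '{"dp":[[0,0,-4],[0,0,-9],[0,0,-14],[0,0,-19],[0,0,-24],[0,0,-29],[0,0,-34],[0,0,-40],[0,0,-55],[0,0,-75],[0,0,-75]],"turn":[[0,0,0],[0,0,0],[0,0,0],[0,0,0],[0,0,0],[0,0,0],[0,0,0],[0,0,0],[0,0,0],[0,0,0],[0,0,0]],"claw":[1,1,1,1,1,1,1,1,1,1,1]}'
python3 - <<'E'
from h import *
w=np.load("w.npy"); print(w)
g=T(w,[[-.045,0,0]])[0]; print(g)
go([g[0],g[1],.27],np.degrees(w[2])); go([g[0],g[1],.05],np.degrees(w[2]))
b=T(w,[[-.13,0,0]])[0]; go([b[0],b[1],.27],np.degrees(w[2]))
E
```

```text
time: 6.5
eef_pos: [0.5806, -0.042, 0.197]
ee_rot: [3.123, 0.338, 0.001]
contact_force: [-7.1, 1.1, 16.7]
grip_width: 0.0001
grasp_force: 8.1
time: 7.6
eef_pos: [0.5821, -0.0422, 0.2726]
ee_rot: [3.122, 0.337, 0.01]
contact_force: [1.1, -0.7, 0.4]
grip_width: 0.0003
grasp_force: 0.0
[ 0.53231821 -0.04919046  0.36182584]
[ 0.49023187 -0.06511967  0.        ]
dp [-94.7   2.8   2. ] turn [ 0.16 -0.33 -8.4 ]
dp [-96.    2.2 222. ] turn [ 0.16 -0.33 -8.4 ]
dp [-178.7   15.2    1.5] turn [ 0.16 -0.33 -8.4 ]
```

```bash
python3 -m creep '{"dp":[[-15,0,0],[-40,1,0],[-65,2,0],[-85,3,0],[-98,4,0],[-103.5,4,0],[-103.5,4,0],[-103.5,4,0]],"turn":[[0,0,0],[0,0,-2],[0,0,-5],[0,0,-8.4],[0.16,-0.33,-8.4],[0.16,-0.33,-8.4],[0.16,-0.33,-8.4],[0.16,-0.33,-8.4]],"claw":[0,0,0,0,0,0,0,0]}' 60
python3 - <<'E'
from h import *
from cell import optics
import cv2
p=optics.camera("wrist"); cv2.imwrite("pics/wrist1.png",p["frame"][:,:,::-1])
print(p["mtx"].round(1).tolist(),p["position"].round(4),p["rotation"].round(4).tolist())
p=optics.camera("side");np.savez("side2.npz",**{k:p[k] for k in("frame","mtx","position","rotation")})
w=np.load("w.npy"); g=T(w,[[-.054,0,0]])[0]
go([g[0],g[1],.05],np.degrees(w[2]))
q=optics.camera("scene")
for pic in(p,q):
  for n in("holder",): print(n,[(round(d["conf"],2),np.round(d["position"]).tolist()) for d in __import__("cell").spotter.cut_out(pic,n)], proj(pic,T(w,[[0,0,.045]])).round(1))
f=p["frame"][110:260,190:340,::-1]; cv2.imwrite("pics/side2c.png",cv2.resize(f,None,fx=4,fy=4,interpolation=cv2.INTER_CUBIC))
E
```

```text
time: 8.4
eef_pos: [0.4805, -0.0679, 0.2689]
ee_rot: [-3.088, -0.564, 0.008]
contact_force: [-1.2, -1.1, 0.0]
grip_width: 0.0857
grasp_force: 0.0
[[325.2, 0.0, 283.3], [0.0, 325.2, 211.8], [0.0, 0.0, 1.0]] [ 0.549  -0.0439  0.39  ] [2.3815, -1.6462, -0.2441]
dp [  2.1   1.6 218.9] turn [-0.18  0.29  0.  ]
holder [(0.86, [284.0, 159.0]), (0.79, [284.0, 352.0]), (0.67, [285.0, 220.0]), (0.63, [386.0, 220.0]), (0.59, [336.0, 192.0])] [[283.4 217.4]]
holder [(0.79, [220.0, 282.0]), (0.75, [174.0, 256.0]), (0.69, [272.0, 318.0]), (0.68, [281.0, 184.0]), (0.66, [285.0, 246.0])] [[284.1 242.9]]
```

View pics/wrist1.png

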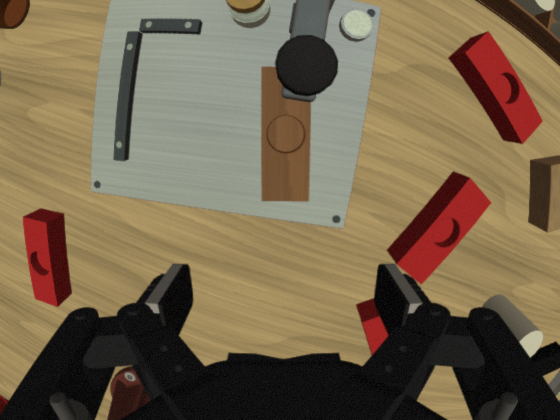

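View pics/side2c.png

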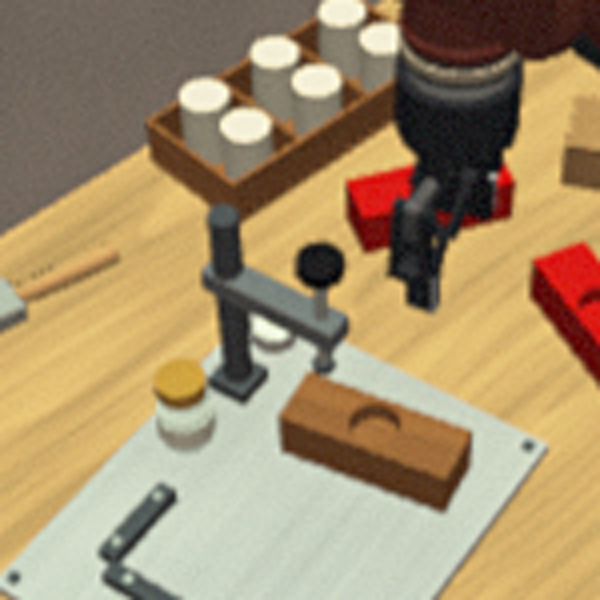

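The gauge is fully up again and the holder hasn't moved. In the wrist view it lies straight along the tool, between columns 261 and 310, with its near end at row 201. I'll check that near end with the fisheye model before going down.

```bash
python3 - <<'E'
from h import *
def ray(px,z):
    o=np.array([.549,-.0439,.39]);M=R.from_rotvec([2.3815,-1.6462,-.2441]).as_matrix()
    d=(np.array(px)-[283.3,211.8])/325.2;r=np.hypot(*d);v=M@np.array([*(d/r*np.sin(r)),np.cos(r)]);return o+v*(z-o[2])/v[2]
w=np.load("w.npy");v=np.load("v.npy")
for px,P in(([261,201],[-.07,.025,.057]),([309,201],[-.07,-.025,.057]),([262,67],[.07,.025,.057])): print(ray(px,.057).round(4),T(w,[P])[0].round(4))
print("station corners",ray([97,185],.012),T(v,[[-.14,.17,.012]]),ray([336,219],.012),T(v,[[-.14,-.17,.012]]),"inner stop corner",ray([141,33],.026),T(v,[[.07,.11,.026]]))
E
```

```text
[ 0.4585 -0.0516  0.057 ] [ 0.458  -0.0506  0.057 ]
[ 0.4765 -0.0992  0.057 ] [ 0.4757 -0.0974  0.057 ]
[ 0.5901 -0.0044  0.057 ] [ 0.5889 -0.001   0.057 ]
station corners [0.39004522 0.16330297 0.012     ] [[0.37430324 0.17397868 0.012     ]] [ 0.45742012 -0.14650126  0.012     ] [[ 0.44673675 -0.15821612  0.012     ]] inner stop corner [0.59327929 0.15308719 0.026     ] [[0.59226476 0.16009442 0.026     ]]
```

The wrist view agrees with the fit to 1–3 mm, so I'll descend and grip high enough for the tips to clear the 14 mm stop.

```bash
python3 -m creep '{"dp":[[1,1,15],[2,2,45],[2,2,75],[2,2,105],[2,2,135],[2,2,160],[2,2,180],[2,2,195],[2,2,206],[2,2,214],[2,2,219],[2,2,219],[2,2,219]],"turn":[[0,0,0],[-0.18,0.29,0],[-0.18,0.29,0],[-0.18,0.29,0],[-0.18,0.29,0],[-0.18,0.29,0],[-0.18,0.29,0],[-0.18,0.29,0],[-0.18,0.29,0],[-0.18,0.29,0],[-0.18,0.29,0],[-0.18,0.29,0],[-0.18,0.29,0]],"claw":[0,0,0,0,0,0,0,0,0,0,0,0,0]}' 60
python3 -m creep '{"dp":[[0,0,0],[0,0,0],[0,0,0],[0,0,0],[0,0,0],[0,0,0],[0,0,0],[0,0,0],[0,0,0],[0,0,0]],"turn":[[0,0,0],[0,0,0],[0,0,0],[0,0,0],[0,0,0],[0,0,0],[0,0,0],[0,0,0],[0,0,0],[0,0,0]],"claw":[0.2,0.3,0.4,0.5,0.6,0.7,0.8,0.8,0.8,0.8]}' 60
```

```text
time: 9.95
eef_pos: [0.4817, -0.069, 0.0503]
ee_rot: [3.09, 0.565, 0.001]
contact_force: [-0.3, -0.8, 0.3]
grip_width: 0.0853
grasp_force: 0.0
time: 10.95
eef_pos: [0.4818, -0.0691, 0.0505]
ee_rot: [3.09, 0.565, 0.001]
contact_force: [-0.6, 0.3, 5.4]
grip_width: 0.049
grasp_force: 63.3
```

```bash
python3 -m creep '{"dp":[[0,0,-2],[0,0,-4],[0,0,-6],[0,0,-6]],"turn":[[0,0,0],[0,0,0],[0,0,0],[0,0,0]],"claw":[0.8,0.8,0.8,0.8]}' 60
python3 - <<'E'
from h import *
v=np.load("v.npy"); t=T(v,[[-.062,.073,0]])[0]; go([t[0],t[1],.0565],np.degrees(v[2]))
E
```

```text
time: 11.35
eef_pos: [0.4808, -0.0688, 0.0556]
ee_rot: [-3.09, -0.565, 0.002]
contact_force: [0.3, -0.0, -1.8]
grip_width: 0.0491
grasp_force: 62.5
dp [  49.3 -157.3   -0.9] turn [-0.02  0.05  8.43]
```

```bash
python3 -m creep '{"dp":[[1,-4,0],[4,-15,0],[9,-30,0],[14,-46,0],[19,-62,0],[24,-78,0],[29,-94,0],[34,-110,0],[39,-126,0],[44,-141,0],[47.5,-151,0],[49,-156,0],[49,-157,0],[49,-157,0],[49,-157,0]],"turn":[[0,0,0],[0,0,0.5],[0,0,1],[0,0,2],[0,0,3],[0,0,4],[0,0,5],[0,0,6],[0,0,7],[0,0,8],[0,0,8.4],[0,0,8.4],[0,0,8.4],[0,0,8.4],[0,0,8.4]],"claw":[0.8,0.8,0.8,0.8,0.8,0.8,0.8,0.8,0.8,0.8,0.8,0.8,0.8,0.8,0.8]}' 60
python3 - <<'E'
from h import *
from cell import optics
import cv2
p=optics.camera("side"); f=p["frame"][170:320,180:350,::-1]; cv2.imwrite("pics/side3c.png",cv2.resize(f,None,fx=4,fy=4,interpolation=cv2.INTER_CUBIC))
E
```

```text
time: 12.85
eef_pos: [0.4714, 0.0949, 0.0558]
ee_rot: [3.123, 0.337, -0.001]
contact_force: [-0.3, 0.3, -3.0]
grip_width: 0.0489
grasp_force: 62.5
```

View pics/side3c.png

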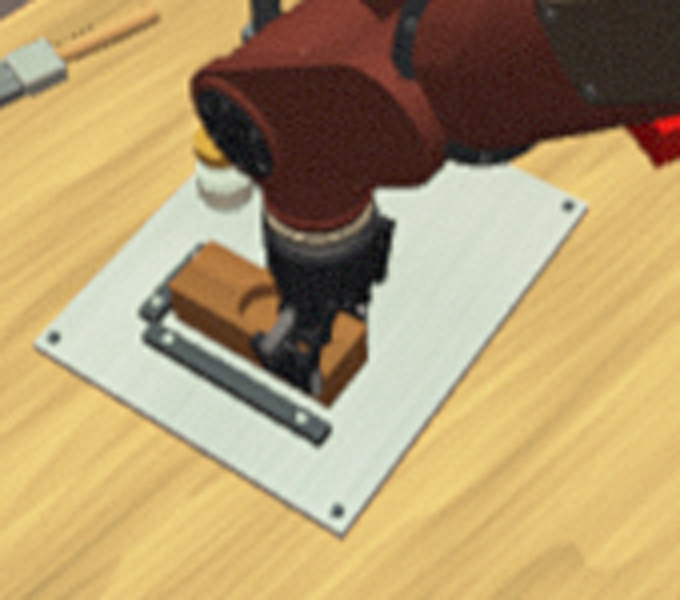

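The holder is parallel to the side stop, with about 10 mm left to each stop: its end is near crop (180,280) and the side stop runs from (150,335) to (320,435). I'll lower it onto the bed.

```bash
python3 -m creep '{"dp":[[0,0,1.5],[0,0,3],[0,0,4.5],[0,0,5.5],[0,0,6],[0,0,6]],"turn":[[0,0,0],[0,0,0],[0,0,0],[0,0,0],[0,0,0],[0,0,0]],"claw":[0.8,0.8,0.8,0.8,0.8,0.8]}' 60
```

```text
time: 13.5
eef_pos: [0.4713, 0.0951, 0.0505]
ee_rot: [3.123, 0.337, -0.002]
contact_force: [-3.9, -1.0, 5.0]
grip_width: 0.0491
grasp_force: 63.4
```

```bash
python3 -m creep '{"dp":[[0,-2,0],[0,-4,0],[0,-6,0],[0,-8,0],[0,-8,0]],"turn":[[0,0,0],[0,0,0],[0,0,0],[0,0,0],[0,0,0]],"claw":[0.8,0.8,0.8,0.8,0.8]}' 60
python3 -m creep '{"dp":[[0,-1.5,0],[0,-3,0],[0,-4.5,0],[0,-4.5,0]],"turn":[[0,0,0],[0,0,0],[0,0,0],[0,0,0]],"claw":[0.8,0.8,0.8,0.8]}' 60
python3 -c "
from h import *
from cell import env
o=env.get_obs();M=R.from_rotvec(o['ee_rot']).inv();print('tool force',M.apply(o['contact_force']).round(1),'torque',M.apply(o['ft_torque']).round(2))"
```

```text
time: 14.0
eef_pos: [0.4708, 0.1033, 0.0505]
ee_rot: [3.123, 0.338, 0.003]
contact_force: [0.5, -1.5, 5.3]
grip_width: 0.0494
grasp_force: 63.3
time: 14.4
eef_pos: [0.4701, 0.1066, 0.0506]
ee_rot: [3.121, 0.339, 0.003]
contact_force: [1.8, -6.4, 5.1]
grip_width: 0.049
grasp_force: 63.4
tool force [ 0.4  6.6 -5.1] torque [-1.01 -0.09  0.02]
```

```bash
python3 -m creep '{"dp":[[2,0,0],[4,0,0],[6,0,0],[7.5,0,0],[7.5,0,0]],"turn":[[0,0,0],[0,0,0],[0,0,0],[0,0,0],[0,0,0]],"claw":[0.8,0.8,0.8,0.8,0.8]}' 60
python3 -c "
from h import *
from cell import env
o=env.get_obs();M=R.from_rotvec(o['ee_rot']).inv();print('tool force',M.apply(o['contact_force']).round(1),'torque',M.apply(o['ft_torque']).round(2))"
```

```text
time: 14.9
eef_pos: [0.4705, 0.1067, 0.0504]
ee_rot: [3.119, 0.34, -0.026]
contact_force: [-18.0, -12.6, 27.7]
grip_width: 0.0492
grasp_force: 66.1
tool force [-20.7   8.5 -27.3] torque [-1.11 -2.48  0.12]
```

Blocked in x at 20 N, about 5 mm earlier than predicted. I'll look before pushing further, with wrist and side crops in one picture.

```bash
python3 - <<'E'
from h import *
from cell import optics
import cv2
v=np.load("v.npy")
p=optics.camera("wrist"); s=optics.camera("side")
np.savez("wrist4.npz",**{k:p[k] for k in("frame","mtx","position","rotation")});np.savez("side4.npz",**{k:s[k] for k in("frame","mtx","position","rotation")})
a=cv2.resize(p["frame"][:,:,::-1][0:300,60:460],(800,600)) if 0 else p["frame"][0:300,100:500,::-1]
a=cv2.resize(a,(400,300)); b=cv2.resize(s["frame"][225:300,205:305,::-1],(400,300),interpolation=cv2.INTER_CUBIC)
c=cv2.resize(p["frame"][0:150,130:330,::-1],(400,300),interpolation=cv2.INTER_CUBIC)
q=optics.camera("scene"); d=cv2.resize(q["frame"][190:265,270:370,::-1],(400,300),interpolation=cv2.INTER_CUBIC)
cv2.imwrite("pics/mix4.png",np.vstack([np.hstack([a,b]),np.hstack([c,d])]))
print(p["position"].round(4),p["rotation"].round(4), proj(s,T(v,[[.07,.11,.026],[.07,.035,.026],[-.09,.11,.026]])).round(1).tolist())
E
```

```text
[0.5432 0.1217 0.1706] [ 2.2539 -1.813  -0.2734] [[218.3, 249.1], [233.9, 231.9], [262.9, 275.3]]
```

View pics/mix4.png

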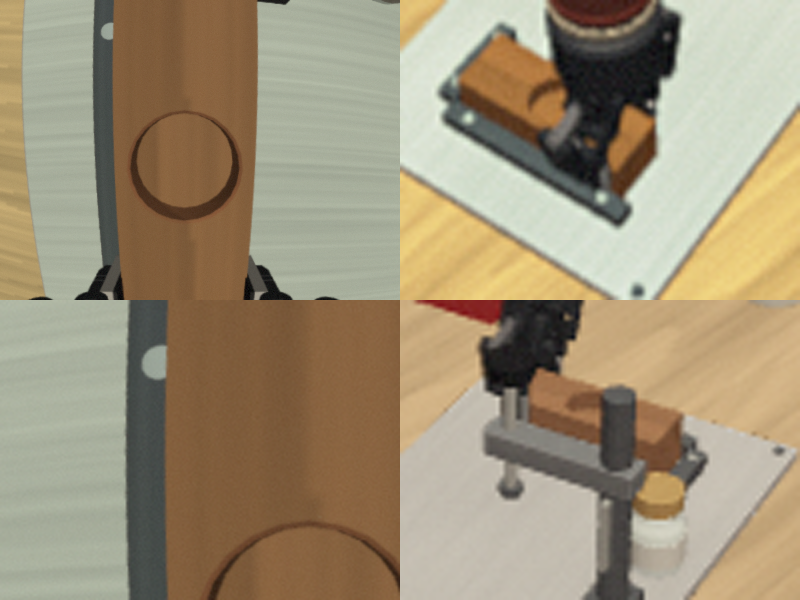

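```bash
python3 - <<'E'
from h import *
import cv2
from cell import env
v=np.load("v.npy"); p=dict(np.load("wrist4.npz")); s=dict(np.load("side4.npz"))
def ray(px,z):
    o=p["position"];M=R.from_rotvec(p["rotation"]).as_matrix()
    d=(np.array(px)-p["mtx"][:2,2])/p["mtx"][0,0];r=np.hypot(*d);u=M@np.array([*(d/r*np.sin(r)),np.cos(r)]);return o+u*(z-o[2])/u[2]
def inst(P):
    d=np.array(P)[:2]-v[:2];c,n=np.cos(v[2]),np.sin(v[2]);return np.round([1000*(c*d[0]+n*d[1]),1000*(-n*d[0]+c*d[1])],1)
L,Rr,U,D=[ray(q,.057) for q in([231,164],[341,164],[285,111],[285,220])]
print("recess LR mid",inst((L+Rr)/2),"UD mid",inst((U+D)/2),"diam",np.linalg.norm(L-Rr),np.linalg.norm(U-D))
print("screw on side stop",inst(ray([207,31],.026)))
cd=lambda q:(np.array(q)-[400,0]+.5)/4-.5+[205,225]
M=R.from_rotvec(s["rotation"]).as_matrix()
def sray(px,z):
    u=M@np.array([*((np.array(px)-s["mtx"][:2,2])/s["mtx"][0,0]),1]);o=s["position"];return o+u*(z-o[2])/u[2]
print("holder top far+y",inst(sray(cd([459,74]),.057)),"far-y",inst(sray(cd([495,34]),.057)),"near-y",inst(sray(cd([655,118]),.057)))
print("side-stop screws",inst(sray(cd([468,117]),.026)),inst(sray(cd([601,196]),.026)),"far stop outer far corner",inst(sray(cd([443,92]),.026)),inst(sray(cd([498,24]),.026)),"bed corner",inst(sray(cd([637,290]),.012)))
print("TCP",inst(env.get_obs()["eef_pos"]))
# same from first picture (unoccluded)
s0=lambda q:(np.array(q)+.5)/4-.5+[185,155]
print("init: side stop far inner",inst(sray(s0([147,384]),.026)),"screws",inst(sray(s0([147,398]),.026)),inst(sray(s0([283,478]),.026)),"far-stop screws",inst(sray(s0([139,360]),.026)),inst(sray(s0([180,315]),.026)))
E
```

```text
recess LR mid [-3.7 81.6] UD mid [-4.9 82. ] diam 0.03910043598990409 0.03944524528474011
screw on side stop [ 52.9 116.5]
holder top far+y [ 64.4 106.3] far-y [64.6 63.9] near-y [-74.9  59.6]
side-stop screws [ 51.6 117.7] [-67.9 118. ] far stop outer far corner [ 80.7 110.7] [85.1 39.3] bed corner [-126.2  158. ]
TCP [-60.3  83.8]
init: side stop far inner [ 59.3 109.2] screws [ 51.6 118.8] [-70.1 118.5] far-stop screws [77.5 95.8] [77.4 46.6]
```

In station axes the holder's end is at x = 64.5, against 70 for the far-stop face, so it hasn't seated. The x push drove the tool down (27 N), and friction locked the holder on the bed. I'll back off x, relieve z and y a little, then push x again.

```bash
python3 -m creep '{"dp":[[-4,0,0],[-7.5,1,-1],[-7.5,2,-2],[-7.5,2,-2],[-7.5,2,-2]],"turn":[[0,0,0],[0,0,0],[0,0,0],[0,0,0],[0,0,0]],"claw":[0.8,0.8,0.8,0.8,0.8]}' 60
cat > f.py <<'E'
from h import *
from cell import env
o=env.get_obs();M=R.from_rotvec(o['ee_rot']).inv();v=np.load("v.npy");d=o["eef_pos"][:2]-v[:2];c,n=np.cos(v[2]),np.sin(v[2])
print('tool force',M.apply(o['contact_force']).round(1),'torque',M.apply(o['ft_torque']).round(2),"TCP st",(1000*(c*d[0]+n*d[1])).round(1),(1000*(-n*d[0]+c*d[1])).round(1),"axis tilt",R.from_rotvec(o['ee_rot']).as_matrix()[:,2].round(4))
E
python3 f.py
python3 -m creep '{"dp":[[1.5,0,0],[3,0,0],[4,0,0],[4,0,0]],"turn":[[0,0,0],[0,0,0],[0,0,0],[0,0,0]],"claw":[0.8,0.8,0.8,0.8]}' 60
python3 f.py
```

```text
time: 15.55
eef_pos: [0.4679, 0.1059, 0.0508]
ee_rot: [-3.123, -0.337, 0.005]
contact_force: [-0.0, -0.2, -3.1]
grip_width: 0.0489
grasp_force: 62.7
tool force [-0.1  0.2  3.1] torque [ 0.01 -0.17 -0.  ] TCP st -63.0 83.5 axis tilt [-3.1e-03  3.0e-04 -1.0e+00]
time: 15.95
eef_pos: [0.4733, 0.1066, 0.0518]
ee_rot: [-3.123, -0.337, 0.0]
contact_force: [1.0, 0.1, -1.4]
grip_width: 0.0488
grasp_force: 62.7
tool force [1.  0.2 1.4] torque [ 0.   -0.1  -0.04] TCP st -57.6 83.1 axis tilt [-2.e-04  1.e-04 -1.e+00]
```

```bash
python3 -m creep '{"dp":[[1,0,0],[2,0,0],[3,0,0],[3,0,0]],"turn":[[0,0,0],[0,0,0],[0,0,0],[0,0,0]],"claw":[0.8,0.8,0.8,0.8]}' 60
python3 f.py
```

```text
time: 16.35
eef_pos: [0.4762, 0.1071, 0.0518]
ee_rot: [3.123, 0.337, -0.0]
contact_force: [-1.1, 0.0, -2.3]
grip_width: 0.0493
grasp_force: 62.7
tool force [-1.1 -0.3  2.3] torque [-0.02 -0.13  0.02] TCP st -54.7 82.9 axis tilt [-2.e-04 -1.e-04 -1.e+00]
```

```bash
python3 -m creep '{"dp":[[1,0,0],[2,0,0],[3,0,0],[3,0,0]],"turn":[[0,0,0],[0,0,0],[0,0,0],[0,0,0]],"claw":[0.8,0.8,0.8,0.8]}' 60
python3 f.py
```

```text
time: 16.75
eef_pos: [0.4778, 0.1075, 0.0514]
ee_rot: [3.123, 0.338, -0.005]
contact_force: [-3.2, -0.1, 0.2]
grip_width: 0.049
grasp_force: 62.8
tool force [-3.2 -0.6 -0.2] torque [-0.05 -0.51 -0.03] TCP st -53.0 83.0 axis tilt [-3.1e-03 -5.0e-04 -1.0e+00]
```

Contact with the far stop is at TCP station x ≈ -53. Next is the side stop, then lowering onto the bed.

```bash
python3 -m creep '{"dp":[[-1,-1,0],[-1,-2,0],[-1,-3,0],[-1,-3,0],[-1,-3,0.8],[-1,-3,0.8]],"turn":[[0,0,0],[0,0,0],[0,0,0],[0,0,0],[0,0,0],[0,0,0]],"claw":[0.8,0.8,0.8,0.8,0.8,0.8]}' 60
python3 f.py
```

```text
time: 17.35
eef_pos: [0.4776, 0.1083, 0.0514]
ee_rot: [3.119, 0.339, -0.001]
contact_force: [-2.1, -9.3, 1.3]
grip_width: 0.0492
grasp_force: 63.4
tool force [-4.1  8.7 -1.2] torque [-1.47 -0.62  0.08] TCP st -53.0 83.8 axis tilt [-3.0e-04 -4.5e-03 -1.0e+00]
```

```bash
python3 -m creep '{"dp":[[-2,2,0],[-2,2,1],[-2,2,1.5],[-2,2,1.5]],"turn":[[0,0,0],[0,0,0],[0,0,0],[0,0,0]],"claw":[0.8,0.8,0.8,0.8]}' 60
python3 f.py
```

```text
time: 17.75
eef_pos: [0.4766, 0.1079, 0.0505]
ee_rot: [3.123, 0.338, 0.001]
contact_force: [-1.9, -4.3, 5.4]
grip_width: 0.0487
grasp_force: 64.0
tool force [-2.8  3.8 -5.4] torque [-0.57 -0.62  0.  ] TCP st -54.1 83.7 axis tilt [ 8.e-04 -7.e-04 -1.e+00]
```

```bash
python3 -m creep '{"dp":[[1,0,-0.5],[2,0,-0.8],[3,0,-1.1],[4,0,-1.5],[4,0,-1.5]],"turn":[[0,0,0],[0,0,0],[0,0,0],[0,0,0],[0,0,0]],"claw":[0.8,0.8,0.8,0.8,0.8]}' 60
python3 f.py
```

```text
time: 18.25
eef_pos: [0.4777, 0.1082, 0.0504]
ee_rot: [3.122, 0.339, -0.009]
contact_force: [-4.5, -5.9, 4.4]
grip_width: 0.0489
grasp_force: 63.8
tool force [-5.7  4.8 -4.4] torque [-0.78 -1.08 -0.05] TCP st -53.0 83.7 axis tilt [-0.0053 -0.0021 -1.    ]
```

```bash
python3 -m creep '{"dp":[[1,-1,-0.7],[2,-1.5,-1.3],[3,-2,-1.9],[4,-2.5,-2.4],[4,-2.5,-2.4]],"turn":[[0,0.1,0],[0,0.2,0],[0,0.4,0],[0,0.5,0],[0,0.5,0]],"claw":[0.8,0.8,0.8,0.8,0.8]}' 60
python3 f.py
```

```text
time: 18.75
eef_pos: [0.4778, 0.1084, 0.0506]
ee_rot: [3.117, 0.34, -0.007]
contact_force: [-6.7, -15.8, 0.5]
grip_width: 0.0489
grasp_force: 63.4
tool force [-9.9 14.  -0.4] torque [-2.44 -1.65  0.27] TCP st -52.8 83.9 axis tilt [-0.004  -0.0063 -1.    ]
```

```bash
python3 -m creep '{"dp":[[1,0,0],[2,-0.5,-0.2],[3,-0.5,-0.6],[4,-0.5,-1],[4,-0.5,-1]],"turn":[[0.1,0.1,0],[0.2,0.2,0],[0.3,0.3,0],[0.4,0.4,0],[0.4,0.4,0]],"claw":[0.8,0.8,0.8,0.8,0.8]}' 60
python3 f.py
```

```text
time: 19.25
eef_pos: [0.4779, 0.1083, 0.0504]
ee_rot: [3.123, 0.342, -0.012]
contact_force: [-13.4, -20.2, 3.7]
grip_width: 0.0491
grasp_force: 64.1
tool force [-17.5  16.8  -3.6] torque [-3.21 -2.69  0.46] TCP st -52.7 83.8 axis tilt [-0.0076 -0.0011 -1.    ]
```

Both pushes stand at about 17 N, with about 5 N on the bed. One last look to verify the fit.

```bash
python3 - <<'E'
from h import *
from cell import optics
import cv2
p=optics.camera("wrist"); s=optics.camera("side"); q=optics.camera("scene")
for n,c in(("wrist5",p),("side5",s),("scene5",q)): np.savez(n+".npz",**{k:c[k] for k in("frame","mtx","position","rotation")})
a=p["frame"][0:300,100:500,::-1]
b=cv2.resize(s["frame"][225:300,205:305,::-1],(400,300),interpolation=cv2.INTER_CUBIC)
c=cv2.resize(s["frame"][150:300,180:380,::-1],(400,300),interpolation=cv2.INTER_CUBIC)
d=cv2.resize(q["frame"][190:265,270:370,::-1],(400,300),interpolation=cv2.INTER_CUBIC)
cv2.imwrite("pics/mix5.png",np.vstack([np.hstack([a,b]),np.hstack([c,d])]))
E
```

```text
(no output)
```

View pics/mix5.png

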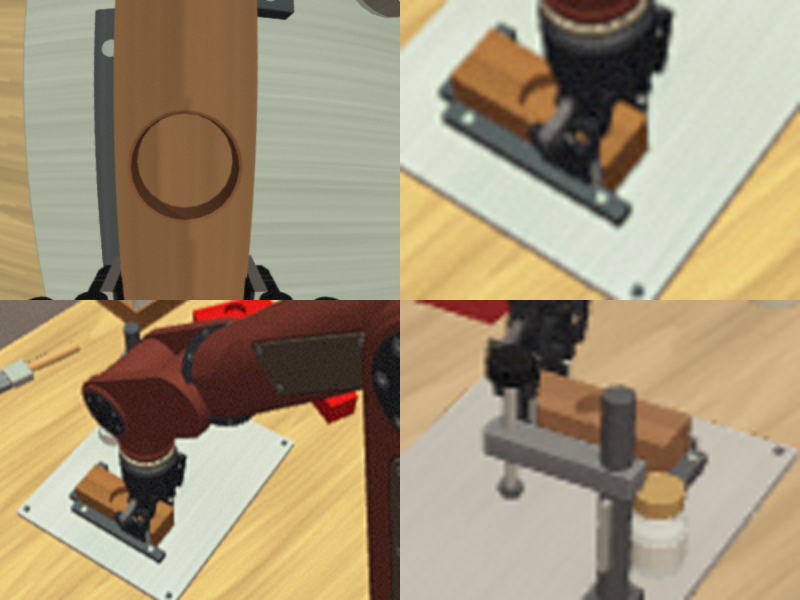

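```bash
python3 - <<'E'
from h import *
import cv2
v=np.load("v.npy"); p=dict(np.load("wrist5.npz"));s=dict(np.load("side5.npz"))
def ray(px,z):
    o=p["position"];M=R.from_rotvec(p["rotation"]).as_matrix()
    d=(np.array(px)-p["mtx"][:2,2])/p["mtx"][0,0];r=np.hypot(*d);u=M@np.array([*(d/r*np.sin(r)),np.cos(r)]);return o+u*(z-o[2])/u[2]
def inst(P):
    d=np.array(P)[:2]-v[:2];c,n=np.cos(v[2]),np.sin(v[2]);return np.array([1000*(c*d[0]+n*d[1]),1000*(-n*d[0]+c*d[1])])
g=cv2.GaussianBlur(p["frame"],(3,3),0).astype(int)
def edge(row,a,b):   # strongest horizontal step of red-blue / brightness in [a,b]
    x=g[row,a:b]; d=np.abs(np.diff(x,axis=0)).sum(1); i=d.argmax(); i=min(max(i,1),len(d)-2); return a+i+.5+(d[i+1]-d[i-1])/(2*(2*d[i]-d[i+1]-d[i-1])+1e-9)
for nm,a,b,z in(("stop outer",185,208,.026),("holder L",208,228,.057),("holder R",335,365,.057)):
    q=np.array([inst(ray([edge(r,a,b),r],z)) for r in range(60,250,10)]); k=np.polyfit(q[:,0],q[:,1],1); res=q[:,1]-np.polyval(k,q[:,0])
    print(nm,"angle deg",np.degrees(np.arctan(k[0])).round(2),"y at 0:",k[1].round(1),"rms",res.std().round(2))
L,Rr,U,D=[ray(t,.057) for t in([231,164],[341,164],[285,111],[285,220])]
print("recess",inst((L+Rr)/2).round(1),inst((U+D)/2).round(1))
print("far stop near face?",inst(ray([375,17],.012)).round(1), "top edge", inst(ray([375,8],.026)).round(1))
E
python3 f.py
```

```text
stop outer angle deg -0.19 y at 0: 123.2 rms 0.05
holder L angle deg -0.19 y at 0: 107.4 rms 0.02
holder R angle deg -0.19 y at 0: 57.1 rms 0.03
recess [ 3.8 81.7] [ 2.6 82.1]
far stop near face? [73.6 37.4] top edge [73.5 41.2]
tool force [-16.2  16.4  -3.3] torque [-3.21 -2.64  0.43] TCP st -52.7 83.8 axis tilt [-0.0075 -0.0011 -1.    ]
```

The holder is flush: same yaw as the side stop (-0.19° both), 15.8 mm from the stop's outer edge (the bar is 16 mm), and its end is at x ≈ 73.2 against a face at 73.5. The tool leans 0.43° forward, so I'll trim that out to keep the block flat.

```bash
python3 -m creep '{"dp":[[0,0,0],[0,0,0],[0,0,0.2],[0,0,0.4],[0,0,0.4],[0,0,0.4]],"turn":[[0,0.2,0],[0,0.4,0],[0,0.6,0],[0,0.7,0],[0,0.7,0],[0,0.7,0]],"claw":[0.8,0.8,0.8,0.8,0.8,0.8]}' 60
python3 f.py
```

```text
time: 20.0
eef_pos: [0.4779, 0.1083, 0.0505]
ee_rot: [-3.122, -0.34, -0.006]
contact_force: [-13.6, -20.6, 7.2]
grip_width: 0.0492
grasp_force: 64.4
tool force [-17.6  17.2  -7.2] torque [-3.19 -3.31  0.63] TCP st -52.8 83.8 axis tilt [ 0.0036  0.0016 -1.    ]
```

```bash
python3 -m creep '{"dp":[[0,0,0],[0,0,0],[0,0,0],[0,0,0],[0,0,0]],"turn":[[0,-0.2,0],[0,-0.2,0],[0,-0.2,0],[0,-0.2,0],[0,-0.2,0]],"claw":[0.8,0.8,0.8,0.8,0.8]}' 60
python3 f.py
```

```text
time: 20.5
eef_pos: [0.4779, 0.1083, 0.0504]
ee_rot: [-3.122, -0.341, -0.001]
contact_force: [-13.9, -20.6, 7.8]
grip_width: 0.0494
grasp_force: 64.4
tool force [-18.   17.1  -7.9] torque [-3.21 -3.17  0.59] TCP st -52.7 83.8 axis tilt [ 3.e-04  9.e-04 -1.e+00]
```

Upright, flat, and pushing about 18 N and 17 N against the two stops. Handing in.

```bash
python3 -c "
from cell import order
print(order.hand_in())"
```

```text
the job is handed in; nothing more can be done
None
```

The job is handed in: the gauge was pressed onto the wooden holder for over half a second and sprang back up, and the arm is holding the holder flat in the corner, pushing about 18 N on the far stop and 17 N on the side stop; no verdict came back.

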